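Latch the tablet transport case

ROBOT

A 6-joint arm with a two-finger parallel gripper is mounted at the origin on the work surface. World frame = base frame: x ahead of the robot, y to its left, z up, the work surface at z = 0. Lengths are in m, angles in rad, forces in N, time in s.
With the tool pointing down it reaches from about 0.2 to 0.875 m from the base axis. Payload 3.4 kg.
Tool frame: the origin (TCP) lies on the front face of the gripper's body, between the roots of the fingers; the fingertips stand 97 mm ahead of it and the grasp point (between the pads) lies 78 mm ahead of it (env.tips_ahead is the distance from the TCP to the fingertips, in m); z points along the fingers, y is the direction in which the jaws open and shut (so a half turn about z gives the same grasp; the last joint's range is limited). The gripper opens to 94 mm and grips with 3 to 60 N. Pads are 16 mm wide; open, the fingers measure 119 mm over their backs; the gripper's body (75 mm by 177 mm) begins 78 mm behind the grasp point.
Start: joints at [-1.275, 0.276, 1.505, -0, 1.361, -0.121], TCP at [0.233, -0.526, 0.303] pointing down, gripper open.
Joint ranges: [-2.89, 2.89], [-0.75, 2.08], [0.22, 2.7], [-1.18, 4.32], [0.11, 2.71], [-2.7, 2.7]. Speed limits (rad/s): [2.57, 2.57, 3.14, 3.14, 3.14, 3.14].

INTERFACE

Orientations are given as a unit quaternion [w, x, y, z].
In Python, from workcell import env, optics gives the robot as it stands.
- The arm moves only by the shell command python3 -m inch 'ROWS' [FORCE]. ROWS is JSON, a list that holds one entry, the list of rows, each a list of 7 numbers: the shift along the tool's x, y, z in cm, then the turn, a rotation vector about the tool's x, y, z in rad, then the opening, from -1 (shut) to 1 (fully open). In form: [[[tx, ty, tz, ax, ay, az, jaw], ...]]. A call has exactly 8 rows; each row is the pose to reach, as a shift and turn from the pose commanded when the call began, along the tool's axes at that moment; what a row does not reach only later rows make up. A row lasts 1/8 s, in which the tool goes at most 62.5 mm and 10.7 degrees, less where a joint would pass 70% of its speed; a pose out of reach is approached as far as the arm can. A call with a gripper value outside its range is refused whole. The fingers move at their own pace and stop on an object; FORCE is the grip in N (left out, the last holds). Time passes only in rows, so rows that repeat a pose let the fingers close, or fill a call up. It gives the time, the measured TCP pose, the force and the opening at its end, in the units of the state.
- env.get_obs(): the state, without advancing time (a new reading comes with each control period).
- optics.grab_frame(name): name is "scene" or "top" or "wrist"; returns the picture (420x560x3 uint8, red, green, blue); there is no depth.
- optics.camera_model(name): a dict with "fx", "fy", "cx", "cy" (pixels), "k1" (the pictures are not rectified: a ray, as slopes to the right and down, at radius r is drawn at 1 + k1 r^2 times it, then the intrinsics apply), "R" (3x3) and "t" (3): a world point X has camera coordinates R X + t. Camera axes: x right, y down, z forward; pixel columns grow to the right and rows downward; lengths in m; the calibration is good to about 2 mm. A picture is of the moment at which its call begins: read the wrist's pose just before it. camera_model takes no time and is no camera call; for the wrist camera it gives the pose at the moment of the call.
- env.hand_in(): hands the job in, once; it reports no verdict.
The state is a dict: "clock": time; "q": joint angles; "qvel": joint speeds; "joint_torque": joint torques, N m; "eef_pos": TCP position; "orientation": TCP orientation; "contact_force": force on the tool from outside, world axes, zero at the start; "ft_torque": the same for the moment, N m; "width": finger opening in m.
Only numpy, scipy, OpenCV 4.12 (cv2) and the standard library are available. Lean on these libraries where they do the work, as an engineer would, in place of code of your own. Each camera call takes 0.05 s, during which the arm holds its last target.

TASK

The packed tablet case stands on the bench with its draw latch undone and its lid ajar. Hook the latch's loop over the keeper on the lid, draw it back snug under the keeper's lip with a steady pull of about 10 newtons for a second, then press the lever down flat past centre so that the latch holds the lid drawn in by itself. Work gently, without forcing the latch or leaning on the case, leave the other things where they are, and let go at the end.

Things in the scene. Friction and masses are not known exactly. Their poses are not given: they have to be found in the camera images.
- case: dark grey case 165 (x) x 300 (y) x 160 mm high, standing on its hinge edge, too heavy to shift. Its flat top, 160 mm up, carries the latch. Origin: on the table, below the middle of the top seam. x: across the seam, from the base shell (x -100 to 0, nearer the robot, carries the lever) to the lid shell (0 to +65, carries the keeper); y: along the seam; z: up.
- latch_hinge (a point): centre of the lever's hinge pin (along the case's y), 26 mm before the seam on the base shell, 176 mm above the table, 16 mm above the case's top face. Axes as the case. In the latch, bar and lever move only in the case's x-z plane through this point.
- lever (a joint): lever angle, rad: 0 flat (hard stop), lying along case -x from its pin; 1.57 upright; at most 2.6, leaning to the keeper. Steel plate 24 wide, 6 thick, 7 to 65 mm from the pin, the pin on its mid-plane. Stiff: stays where left. With the loop hooked, pressing it 50 mm from the pin takes up to about 10 N, easing to none at dead centre, 0.2 rad before flat.
- lever_tip (a point): point on the lever's mid-plane 60 mm from the hinge pin, 5 mm from its free end. Lying flat, its upper face is 19 mm above the case's top face.
- loop_pivot (a point): the loop's own pivot, riding on the lever 20 mm from the hinge pin, at the lever's angle less 0.2 rad: below the pin's level when the lever is flat (past centre), high and towards the keeper when it is up. Stiff: the loop stays where left and turns WITH the lever unless held, so a bar left slack behind the keeper lifts off again as the lever is pressed.
- bar (a point): middle of the loop's cross-bar: steel, diameter 8, 52 mm over its round ends, along case y; can be pinched over its ends and turns between the fingers. The loop is a wire frame, 70 mm from pivot to bar, arms at y +-16.5 mm. At the start it stands up near the lever. Both pivots turn, so a held bar can be moved freely in the case's x-z plane, dragging the lever along (a few N).
- keeper_plate (a point): nominal seat of the bar's centre at the keeper, 16 mm above the lid's top face; moves with the lid. The keeper is screwed through slots and really sits up to 6 mm either way of this along case x, which the reading does not show: find it by touch or sight. When hooked, draw the bar back (-x) until it bears on the keeper with about 10 N (6 to 15; moving the pivots takes some 3 N more), hold a second, then let go.
- keeper_lip (a point): nominal outer end of the keeper's lip, top edge (same 6 mm doubt). Keeper: steel hook 22 mm wide, fits between the loop's arms; a wall facing case +x, its face 4 mm before the bar's seat, and on it a lip reaching 5.5 mm beyond that face, underside 5.5 and top 11.5 mm above the seat's centre. To pass down, the bar's centre must be 5.5 mm or more beyond the seat.
- lid (a joint): lid shell's angle about its hinge at the case's foot, rad: 0 shells touching, about 0.1 ajar on its springy seal (16 mm at the top), as at the start. At the keeper the seal gives about 6 N per mm. Properly latched, the lid is drawn in by 2 to 15 mm, to 0.085 or less; without the latch it springs back.
- stack_a: loose stack of four rugged tablets, 180 x 250 x 80 mm high. Origin: centre of its underside. Not part of the job: leave it alone.
- stack_b: loose stack of three rugged tablets, 180 x 250 x 60 mm high. Origin: centre of its underside. Not part of the job: leave it alone.
- handset: dark phone-like handset lying flat, 72 x 146 x 10 mm. Origin: centre of its underside. Not part of the job: leave it alone.
- tape: cardboard-brown tape roll lying flat, diameter 90, 48 mm high. Origin: centre of its underside. Not part of the job: leave it alone.
- spray: white closed bottle, diameter 70, 190 mm high. Origin: centre of its underside. Not part of the job: leave it alone.
- screwdriver: screwdriver lying on the table, about 200 mm long. Origin: centre of its underside. Not part of the job: leave it alone.
- adapter: black charger brick 50 x 36 x 26 mm high, lying on top of the case's base shell near its left (+y of the case) end. Origin: centre of its underside. Not part of the job: leave it alone.
- carton: small brown carton 55 x 45 x 30 mm high, lying on top of the case's base shell near its right end. Origin: centre of its underside. Not part of the job: leave it alone.

How it is judged:
On the way:
1. with the lever still up, the robot draws the loop's bar snug against the keeper, below the level of its lip, with a steady 6 to 15 N (z of bar in the frame of keeper_plate between -0.014 and 0.005 m and x of bar in the frame of keeper_plate between -0.009 and 0.009 m and value of joint lever above 0.4 rad and contact force between the fingers and loop_c0 above 1 N and contact force between loop_c0 and lid between 6 and 15 N), for 0.5 s.
At the end, for the whole second after the job is handed in: The lever lies flat (within 0.06 rad), the loop's bar sits behind the keeper under its lip, and the latch alone holds the lid drawn in on its seal (lid angle below 0.091 rad, about 0.098 when unlatched), all at rest (value of joint lever below 0.06 rad and value of joint lid below 0.091 rad and velocity of joint lid below 0.02 rad/s and velocity of joint lever below 0.05 rad/s and z of bar in the frame of keeper_plate below 0.007 m and x of bar in the frame of keeper_plate above -0.01 m); the robot touches nothing.
It fails at once if the lever is forced: more than 25 N on it from the robot (contact force between any of the arm, the fingers and lever_c0 above 25 N).
It fails at once if the case's shells are leaned on with more than 25 N (contact force between any of the arm, the fingers and case_c0 above 25 N or contact force between any of the arm, the fingers and lid_c0 above 25 N).
It fails at once if the robot, holding or pushing the loop, forces it against the keeper or lid with more than 16 N (contact force between the fingers and loop_c0 above 3 N and contact force between loop_c0 and lid above 16 N).
It fails at once if one of the other things is shifted by more than 25 mm (distance of any of stack_a, stack_b, handset, tape, spray, screwdriver, adapter, carton from where it was at the start of the episode above 0.025 m).
It also fails if it takes over 69 s, if anything falls off the work surface, if the arm or the gripper's body presses on something with over 40 N, if the wrist force passes 120 N, or if a joint passes its speed limit or range.

## Working session

There is one attempt and no reset: what is moved stays moved. The work goes in short steps, Python scripts to look and compute and a shell command to move; the robot and the scene stay as the last step left them, time stands still between calls to the robot, and variables do not carry over. Pictures are saved under pics/ and viewed, and the job is handed in when it is done.

```bash
ls; mkdir -p pics; python3 - <<'E'
from workcell import env, optics
import cv2
o=env.get_obs(); print({k:o[k] for k in o})
for n in ["scene","top","wrist"]:
    m=optics.camera_model(n); print(n,m)
    cv2.imwrite(f"pics/{n}0.png",optics.grab_frame(n)[:,:,::-1])
E
```

```text
pics
{'clock': 0.0, 'q': array([-1.27496451e+00,  2.76585668e-01,  1.50611330e+00, -2.31743992e-05,
        1.36067024e+00, -1.21021268e-01]), 'qvel': array([-0.00031989,  0.0024237 ,  0.00117587, -0.00139595,  0.0009212 ,
       -0.00040571]), 'joint_torque': array([-4.91953379e-04, -4.04581404e+01, -2.37230229e+01,  7.03438930e-02,
        3.47466453e-02, -1.21312278e-04]), 'eef_pos': array([ 0.23267398, -0.5254015 ,  0.3018178 ]), 'orientation': array([-8.83898227e-04,  9.78356819e-01,  2.06923045e-01, -8.88283119e-05]), 'contact_force': array([0.41779393, 0.28258905, 0.01647651]), 'ft_torque': array([ 0.01439693, -0.02311054,  0.01843607]), 'width': 0.09428531525046385}
scene {'fx': 466.58199442553575, 'fy': 466.58199442553575, 'cx': 278.2337811221411, 'cy': 209.07469186277447, 'k1': -0.12865599413212572, 'R': array([[ 0.42711804,  0.90415581, -0.00851131],
       [ 0.62423648, -0.30166954, -0.72064159],
       [-0.65413988,  0.30248596, -0.69325555]]), 't': array([-0.24510177, -0.24562436,  2.08551596])}
top {'fx': 425.04263164803166, 'fy': 425.04263164803166, 'cx': 283.7024279665199, 'cy': 206.1578886910287, 'k1': -0.07827912712309325, 'R': array([[-0.00877082, -0.99983036, -0.01619643],
       [-0.99405329,  0.01047596, -0.10838961],
       [ 0.10854089,  0.01514944, -0.99397654]]), 't': array([0.01642304, 0.59254088, 1.1777583 ])}
wrist {'fx': 361.3584271723114, 'fy': 361.3584271723114, 'cx': 277.4552072579001, 'cy': 207.21474332163154, 'k1': -0.048202691724781366, 'R': array([[ 0.40482402, -0.9143929 , -0.00177093],
       [-0.87740132, -0.38899079,  0.28080793],
       [-0.25745765, -0.11212398, -0.95976235]]), 't': array([-0.57589903, -0.02891686,  0.39238582])}
```

View pics/scene0.png

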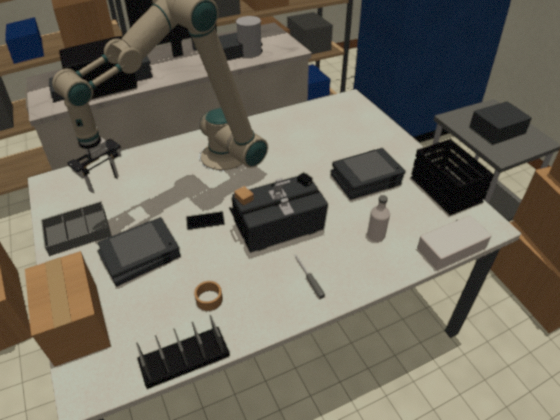

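View pics/top0.png

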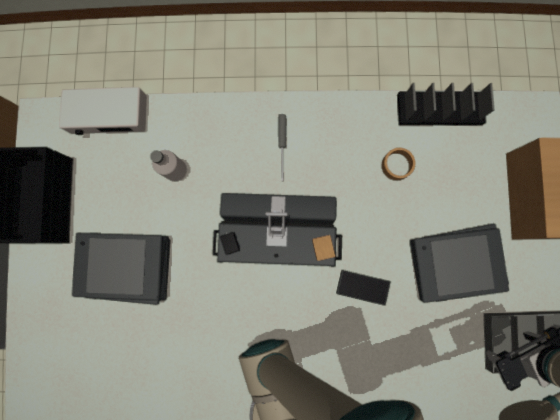

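View pics/wrist0.png

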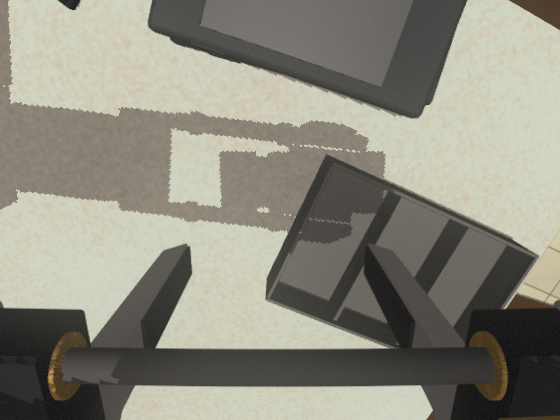

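The top view shows the case centred near pixel (278,228), latch near (277,220), adapter (230,243) and carton (324,248). I'll enlarge it.

```bash
cat > h.py <<'E'
import numpy as np, cv2
from workcell import env, optics
def ray(m,u,v):
    xd=np.array([(u-m['cx'])/m['fx'],(v-m['cy'])/m['fy']]); x=xd.copy()
    for _ in range(20): x=xd/(1+m['k1']*(x@x))
    d=m['R'].T@np.array([x[0],x[1],1.]); o=-m['R'].T@m['t']; return o,d
def at(m,u,v,z):
    o,d=ray(m,u,v); return o+d*(z-o[2])/d[2]
def proj(m,X):
    c=m['R']@np.asarray(X,float)+m['t']; x=c[:2]/c[2]; x=x*(1+m['k1']*(x@x))
    return np.array([m['fx']*x[0]+m['cx'],m['fy']*x[1]+m['cy']])
def crop(src,dst,u0,v0,u1,v1,s):
    im=cv2.imread(src)[v0:v1,u0:u1]; cv2.imwrite(dst,cv2.resize(im,None,fx=s,fy=s,interpolation=cv2.INTER_CUBIC))
E
python3 - <<'E'
from h import *
crop("pics/top0.png","pics/topc.png",205,180,350,275,5)
crop("pics/scene0.png","pics/scenec.png",225,165,345,255,6)
E
```

```text
(no output)
```

View pics/topc.png

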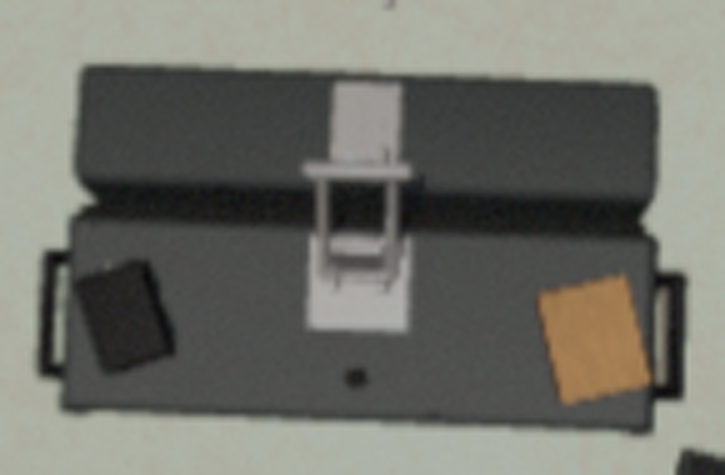

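View pics/scenec.png

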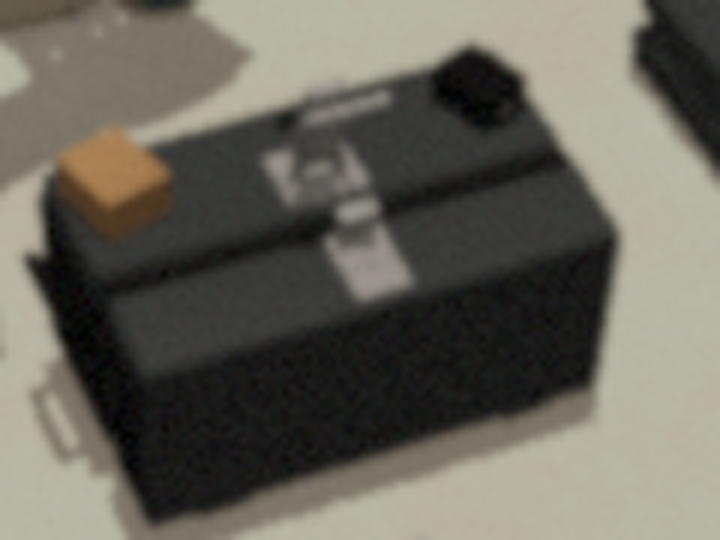

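```bash
python3 - <<'E'
from h import *
np.set_printoptions(precision=4,suppress=True)
m=optics.camera_model("top"); s=optics.camera_model("scene")
T=lambda u,v:(205+u/5,180+v/5); S=lambda u,v:(225+u/6,165+v/6)
P={}
for n,p in dict(nl=(62,408),nr=(652,430),sl=(72,212),sr=(655,240)).items():
    P[n]=at(m,*T(*p),.16); print(n,P[n])
print(np.linalg.norm(P['nl']-P['nr']),np.linalg.norm(P['sl']-P['sr']),np.linalg.norm(P['nl']-P['sl']),np.linalg.norm(P['nr']-P['sr']))
for a,b in(('nr','nl'),('sr','sl')):
    d=P[b]-P[a]; print("yaw",np.arctan2(-d[0],d[1]))
print("centre",sum(P.values())/4)
def tri(pt,ps):
    o1,d1=ray(m,*T(*pt));o2,d2=ray(s,*S(*ps));d1/=np.linalg.norm(d1);d2/=np.linalg.norm(d2)
    t=np.linalg.lstsq(np.stack([d1,-d2],1),o2-o1,rcond=None)[0]
    a=o1+d1*t[0];b=o2+d2*t[1];return (a+b)/2,np.linalg.norm(a-b)
print("barL",tri((305,170),(390,97)),"barR",tri((410,172),(303,120)))
print("keeperplate far corners",at(m,*T(331,84),.16),at(m,*T(403,86),.16))
print("lid far corners",at(m,*T(82,68),.16),at(m,*T(655,86),.16))
E
```

```text
nl [0.4398 0.1773 0.16  ]
nr [ 0.4264 -0.1196  0.16  ]
sl [0.5389 0.1728 0.16  ]
sr [ 0.5218 -0.123   0.16  ]
0.29722265012508553 0.29633662055122617 0.09921571224194761 0.09544780168520757
yaw -0.04500894470867208
yaw -0.0577372379592071
centre [0.4817 0.0269 0.16  ]
barL (array([0.5527, 0.0523, 0.2459]), np.float64(0.006991286945754665)) barR (array([0.5505, 0.0014, 0.2466]), np.float64(0.0033295112867911835))
keeperplate far corners [0.6031 0.0405 0.16  ] [0.6017 0.0037 0.16  ]
lid far corners [0.6128 0.1682 0.16  ] [ 0.6003 -0.1247  0.16  ]
```

```bash
cat >> h.py <<'E'
from scipy.spatial.transform import Rotation as Ro
np.set_printoptions(precision=4,suppress=True)
YAW=-0.047; C0=np.array([.5317,.0245])   # case origin
def case(X):
    X=np.asarray(X,float); d=X[:2]-C0; c,s=np.cos(YAW),np.sin(YAW); return np.array([c*d[0]+s*d[1],-s*d[0]+c*d[1],X[2]])
def world(x,y,z):
    c,s=np.cos(YAW),np.sin(YAW); return np.array([C0[0]+c*x-s*y,C0[1]+s*x+c*y,z])
def toolR():
    w,x,y,z=env.get_obs()['orientation']; return Ro.from_quat([x,y,z,w])
def down(yaw): # tool x at yaw, z down
    return Ro.from_matrix(np.array([[np.cos(yaw),np.sin(yaw),0],[np.sin(yaw),-np.cos(yaw),0],[0,0,-1]]))
def rel(pos,yaw,cur=None):
    o=env.get_obs(); R=toolR(); d=R.inv().apply(np.asarray(pos)-o['eef_pos'])*100
    return np.round(d,2), np.round((R.inv()*down(yaw)).as_rotvec(),3)
E
python3 - <<'E'
from h import *
m=optics.camera_model("wrist"); o=env.get_obs(); R=toolR()
c=-m['R'].T@m['t']; print("cam in tool",R.inv().apply(c-o['eef_pos']),"axis",R.inv().apply(m['R'][2]), "camx",R.inv().apply(m['R'][0]))
print(case([.5516,.0268,.246]))
for t in [YAW, YAW+np.pi]: print(rel(world(.02,0,.44),t))
E
```

```text
cam in tool [ 0.0824  0.0018 -0.0818] axis [-0.281  -0.0002  0.9597] camx [-0.      1.      0.0002]
[0.0198 0.0032 0.246 ]
(array([ 51.4 , -37.31, -13.74]), array([-0.001,  0.   ,  0.464]))
(array([ 51.4 , -37.31, -13.74]), array([-0.   , -0.002, -2.678]))
```

```bash
python3 -m inch '[[[3,-2,-2,0,0,0.03,1],[7,-5,-4,0,0,0.09,1],[11.5,-8,-5.5,0,0,0.14,1],[16,-11.5,-6.5,0,0,0.19,1],[20.5,-15,-7.5,0,0,0.24,1],[25,-18,-8.5,0,0,0.29,1],[29.5,-21.5,-9.5,0,0,0.34,1],[34,-25,-10.5,0,0,0.38,1]]]'; python3 - <<'E'
from h import *
print(rel(world(.02,0,.44),YAW))
E
```

```text
clock: 1.15
eef_pos: [0.4429, -0.1578, 0.4078]
orientation: [0.0, 1.0, 0.018, 0.0]
contact_force: [0.3, -1.5, -0.4]
width: 0.0939
(array([ 11.5 , -17.75,  -3.22]), array([ 0.   , -0.   ,  0.082]))
```

```bash
python3 -m inch '[[[2,-3,-1,0,0,0.02,1],[4,-6,-1.8,0,0,0.04,1],[6,-9,-2.5,0,0,0.06,1],[8,-12,-3,0,0,0.07,1],[10,-15,-3.2,0,0,0.08,1],[11.2,-17.4,-3.2,0,0,0.08,1],[11.5,-17.7,-3.2,0,0,0.08,1],[11.5,-17.7,-3.2,0,0,0.08,1]]]'; python3 - <<'E'
from h import *
m=optics.camera_model("wrist")
im=optics.grab_frame("wrist"); cv2.imwrite("pics/w1.png",im[:,:,::-1]); cv2.imwrite("pics/s1.png",optics.grab_frame("scene")[:,:,::-1])
np.save("m1.npy",m,allow_pickle=True)
for n,X in dict(bar=(.02,0,.246),hinge=(-.026,0,.176)).items(): print(n,proj(m,world(*X)))
crop("pics/w1.png","pics/w1c.png",180,100,400,265,3.5)
E
```

```text
clock: 2.15
eef_pos: [0.5507, 0.0211, 0.4393]
orientation: [0.0, 1.0, -0.022, -0.0]
contact_force: [0.2, 0.4, -0.3]
width: 0.0941
bar [272.347  209.0745]
hinge [273.2403 232.6714]
```

View pics/w1.png

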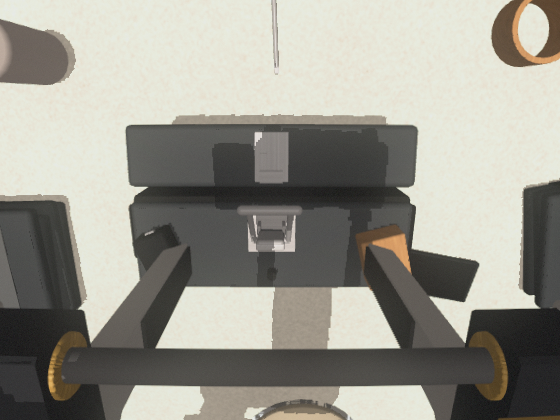

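```bash
python3 - <<'E'
from h import *
crop("pics/w1.png","pics/w1c.png",220,115,325,260,4)
crop("pics/w1.png","pics/w1d.png",120,115,425,295,2.6)
E
```

```text
(no output)
```

View pics/w1c.png

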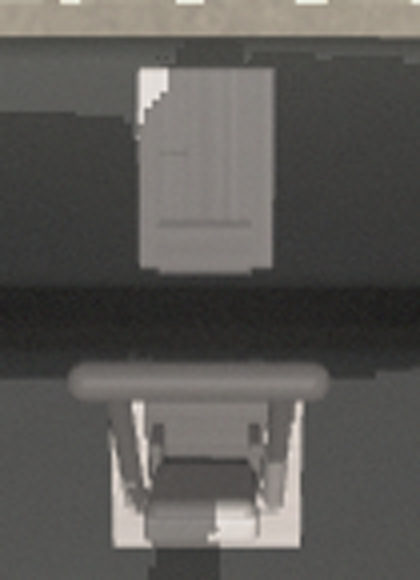

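View pics/w1d.png

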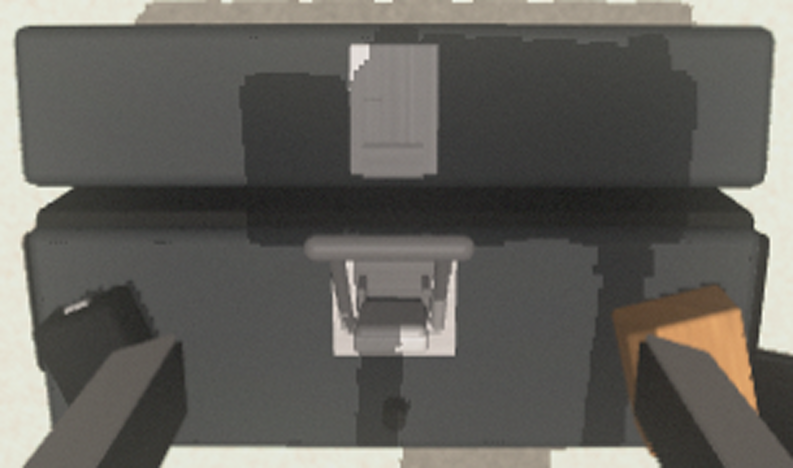

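```bash
python3 - <<'E'
from h import *
m=np.load("m1.npy",allow_pickle=True).item()
D=lambda u,v:(120+u/2.6,115+v/2.6); K=lambda u,v:(220+u/4,115+v/4)
for n,p in dict(sl=(23,234),sr=(767,236),nr=(757,446)).items():
    X=at(m,*D(*p),.16); print(n,X,case(X))
for n,p,z in [("barL",(68,380),.246),("barR",(330,381),.246),("plateFL",(138,68),.162),("plateFR",(274,68),.162),("plateNL",(140,268),.162),("plateNR",(270,268),.162),("lineN z.165",(205,222),.165),("lineN lip",(205,222),.187),("lineF lip",(172,153),.187),("keepL",(160,222),.18),("keepR",(250,222),.18),("baseL",(115,546),.161),("baseR",(300,546),.161),("levTopL",(148,512),.235),("levTopR",(258,512),.235)]:
    X=at(m,*K(*p),z); print(n,X,case(X))
im=cv2.imread("pics/w1.png")[125:190,245:297].astype(float)
im=np.clip((im-80)*2.2,0,255).astype(np.uint8)
cv2.imwrite("pics/w1k.png",cv2.resize(im,None,fx=9,fy=9,interpolation=cv2.INTER_CUBIC))
E
```

```text
sl [0.5369 0.1759 0.16  ] [-0.0019  0.1515  0.16  ]
sr [ 0.5231 -0.1236  0.16  ] [-0.0016 -0.1483  0.16  ]
nr [ 0.4284 -0.1257  0.16  ] [-0.0961 -0.1549  0.16  ]
barL [0.5521 0.0517 0.246 ] [0.0191 0.0281 0.246 ]
barR [ 0.5497 -0.0004  0.246 ] [ 0.0191 -0.024   0.246 ]
plateFL [0.6059 0.0396 0.162 ] [0.0734 0.0185 0.162 ]
plateFR [0.6045 0.0064 0.162 ] [ 0.0736 -0.0147  0.162 ]
plateNL [0.556  0.0421 0.162 ] [0.0235 0.0187 0.162 ]
plateNR [0.5546 0.0091 0.162 ] [ 0.0236 -0.0143  0.162 ]
lineN z.165 [0.5677 0.025  0.165 ] [0.0359 0.0021 0.165 ]
lineN lip [0.5718 0.0244 0.187 ] [0.04   0.0018 0.187 ]
lineF lip [0.5882 0.0313 0.187 ] [0.0561 0.0094 0.187 ]
keepL [0.5709 0.0353 0.18  ] [0.0387 0.0127 0.18  ]
keepR [0.57   0.0138 0.18  ] [ 0.0387 -0.0088  0.18  ]
baseL [0.4797 0.0535 0.161 ] [-0.0533  0.0266  0.161 ]
baseR [0.4775 0.0037 0.161 ] [-0.0531 -0.0233  0.161 ]
levTopL [0.5189 0.0383 0.235 ] [-0.0135  0.0132  0.235 ]
levTopR [0.5179 0.015  0.235 ] [-0.0134 -0.0102  0.235 ]
```

View pics/w1k.png

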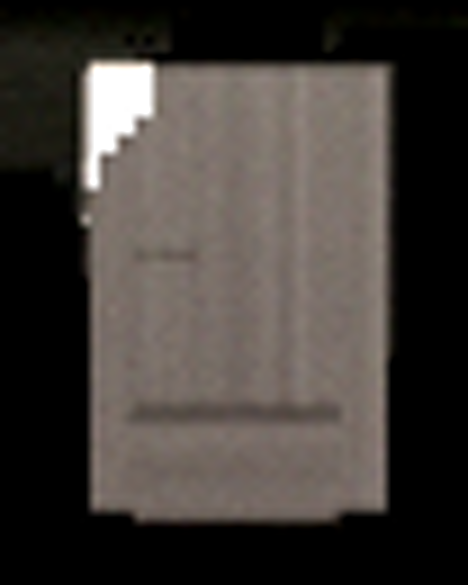

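The close view shows bar ends at (237,210) and (302.5,210), and the keeper lip's outer edge near (271,170). The lever is roughly upright. The features agree on the case pose within 2 mm, with everything at about +1.8 mm in y. I'll correct for that and descend to the bar.

```bash
sed -i 's/C0=np.array(\[.5317,.0245\])/C0=np.array([.5308,.0263])/' h.py; python3 - <<'E'
from h import *
print(case([.5509,.0257,.246]))
print(rel(world(.020,0.0002,.335),YAW))
E
```

```text
[0.0201 0.0003 0.246 ]
(array([ 0.01, -0.5 , 10.46]), array([0.001, 0.   , 0.003]))
```

```bash
python3 -m inch '[[[0,-0.2,2,0,0,0,1],[0,-0.4,4,0,0,0,1],[0,-0.5,6,0,0,0,1],[0,-0.5,7.5,0,0,0,1],[0,-0.5,8.7,0,0,0,1],[0,-0.5,9.6,0,0,0,1],[0,-0.5,10.3,0,0,0,1],[0,-0.5,10.4,0,0,0,1]]]' 25; python3 - <<'E'
from h import *
m=optics.camera_model("wrist")
cv2.imwrite("pics/w2.png",optics.grab_frame("wrist")[:,:,::-1]); cv2.imwrite("pics/s2.png",optics.grab_frame("scene")[:,:,::-1])
crop("pics/s2.png","pics/s2c.png",225,125,345,255,5)
print(env.get_obs()['contact_force'], case(env.get_obs()['eef_pos']))
E
```

```text
clock: 3.25
eef_pos: [0.5511, 0.0265, 0.3353]
orientation: [0.0, 1.0, -0.022, -0.0]
contact_force: [1.0, 1.1, 0.7]
width: 0.0942
[-0.3809 -0.2089  0.3608] [0.0204 0.0012 0.3358]
```

View pics/w2.png

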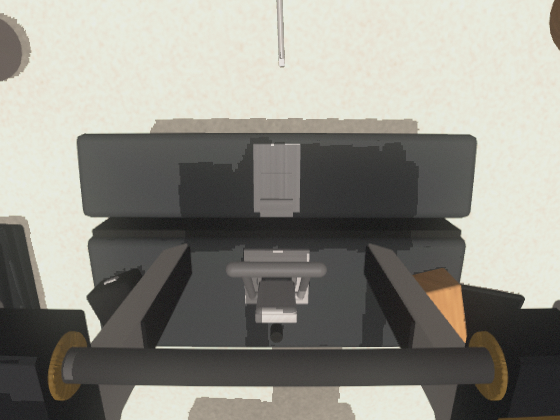

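View pics/s2c.png

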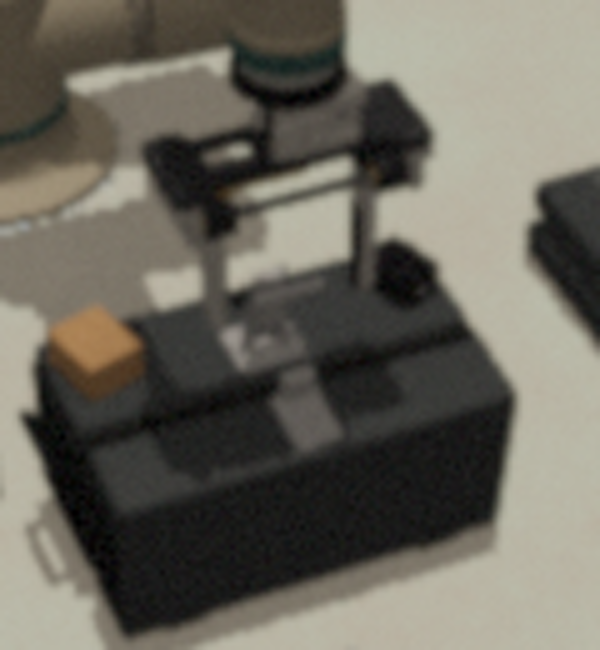

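```bash
python3 - <<'E'
from h import *
m=optics.camera_model("wrist"); o=env.get_obs(); R=toolR()
for x in(-.008,0,.008): print(x,[proj(m,o['eef_pos']+R.apply([x,0,d])) for d in(.084,.088,.092,.097)])
E
```

```text
-0.008 [array([274.6394, 287.0551]), array([274.6975, 283.2969]), array([274.7532, 279.6865]), array([274.8199, 275.3683])]
0 [array([274.6029, 272.9205]), array([274.6625, 269.4001]), array([274.7198, 266.0202]), array([274.7882, 261.9806])]
0.008 [array([274.5658, 258.4026]), array([274.6271, 255.1358]), array([274.6859, 252.0015]), array([274.7561, 248.2579])]
```

Bar row 270 matches the predicted 269 for 88 mm ahead of the TCP, with about 1 mm of lateral offset. I'll close on the bar ends.

```bash
python3 -m inch '[[[0,0.1,0,0,0,0,1],[0,0.1,0,0,0,0,-1],[0,0.1,0,0,0,0,-1],[0,0.1,0,0,0,0,-1],[0,0.1,0,0,0,0,-1],[0,0.1,0,0,0,0,-1],[0,0.1,0,0,0,0,-1],[0,0.1,0,0,0,0,-1]]]' 25; python3 - <<'E'
from h import *
cv2.imwrite("pics/w3.png",optics.grab_frame("wrist")[:,:,::-1])
o=env.get_obs();print(o['contact_force'],o['width'], case(o['eef_pos']))
E
```

```text
clock: 4.35
eef_pos: [0.5512, 0.0266, 0.3357]
orientation: [-0.001, 1.0, -0.021, 0.0]
contact_force: [0.2, 5.1, 0.8]
width: 0.0498
[0.7292 5.2313 0.4107] 0.04961959858333574 [0.0203 0.0013 0.3357]
```

View pics/w3.png

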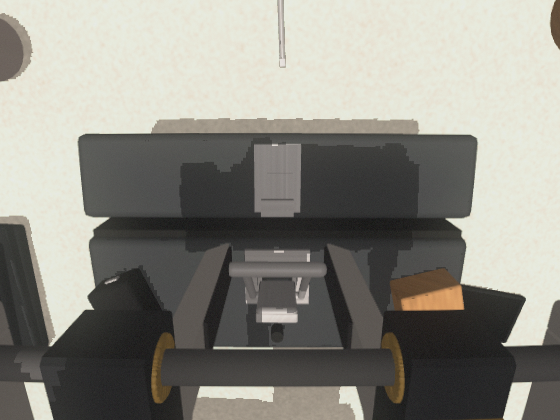

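```bash
python3 -m inch '[[[0,-0.05,0,0,0,0,-1],[0.5,-0.1,0.7,0,0,0,-1],[1.0,-0.1,1.4,0,0,0,-1],[1.5,-0.1,2.1,0,0,0,-1],[2.0,-0.1,2.8,0,0,0,-1],[2.5,-0.1,3.5,0,0,0,-1],[3.0,-0.1,4.0,0,0,0,-1],[3.0,-0.1,4.0,0,0,0,-1]]]'; python3 - <<'E'
from h import *
m=optics.camera_model("wrist");np.save("m4.npy",m,allow_pickle=True)
cv2.imwrite("pics/w4.png",optics.grab_frame("wrist")[:,:,::-1])
o=env.get_obs();print(o['contact_force'],o['width'], case(o['eef_pos']));R=toolR()
for d in (.085,.088,.091): print(proj(m,o['eef_pos']+R.apply([0,0,d])))
crop("pics/w4.png","pics/w4c.png",200,140,360,300,3.7)
E
```

```text
clock: 5.4
eef_pos: [0.5791, 0.0258, 0.2931]
orientation: [-0.001, 1.0, -0.022, -0.004]
contact_force: [-3.9, 4.5, -1.0]
width: 0.0498
[-3.7259  5.0043 -1.074 ] 0.04939178910649223 [0.0482 0.0017 0.2934]
[274.6469 272.306 ]
[274.6911 269.6704]
[274.734  267.1142]
```

View pics/w4c.png

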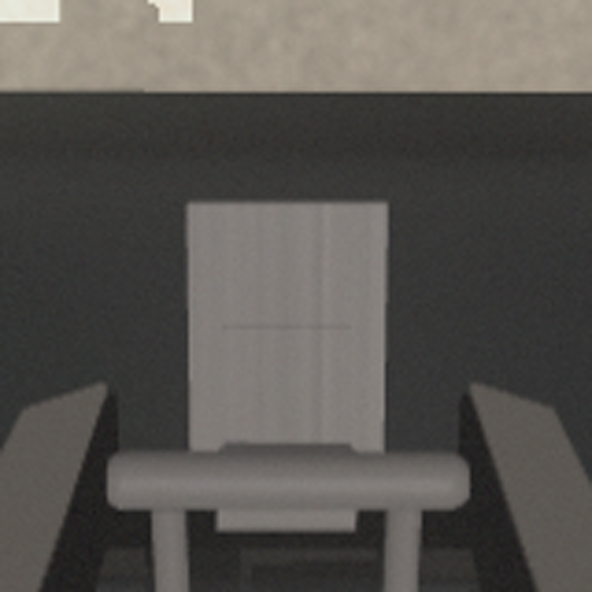

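```bash
python3 - <<'E'
from h import *
m1=np.load("m1.npy",allow_pickle=True).item();m4=np.load("m4.npy",allow_pickle=True).item()
for v in(171.2,172): print("lip top w1",case(at(m1,271.2,v,.1845)))
for v in(259.7,260.3): print("lip bot w4",case(at(m4,277,v,.1787)))
print("bar w4",case(at(m4,278,269.7,.2054)))
print("near edge top w4",case(at(m4,277,140+530/3.7,.185)), "w1",case(at(m1,271,125+520/9,.185)))
E
```

```text
lip top w1 [0.0399 0.0001 0.1845]
lip top w1 [0.0391 0.0001 0.1845]
lip bot w4 [0.0407 0.0007 0.1787]
lip bot w4 [0.0403 0.0007 0.1787]
bar w4 [0.0475 0.0001 0.2054]
near edge top w4 [0.0285 0.0006 0.185 ] w1 [0.0288 0.0003 0.185 ]
```

```bash
python3 -m inch '[[[0.15,0,0,0,0,0,-1],[0.3,-0.05,0.3,0,0,0,-1],[0.3,-0.05,0.7,0,0,0,-1],[0.3,-0.05,1.1,0,0,0,-1],[0.3,-0.05,1.5,0,0,0,-1],[0.3,-0.05,1.8,0,0,0,-1],[0.3,-0.05,2.0,0,0,0,-1],[0.3,-0.05,2.0,0,0,0,-1]]]'; python3 - <<'E'
from h import *
m=optics.camera_model("wrist");np.save("m5.npy",m,allow_pickle=True)
cv2.imwrite("pics/w5.png",optics.grab_frame("wrist")[:,:,::-1])
o=env.get_obs();print(o['contact_force'],o['width'], case(o['eef_pos']));R=toolR()
for d in (.085,.088,.091): X=o['eef_pos']+R.apply([0,0,d]);print(case(X),proj(m,X))
crop("pics/w5.png","pics/w5c.png",200,140,360,300,3.7)
E
```

```text
clock: 6.45
eef_pos: [0.5852, 0.0258, 0.2759]
orientation: [-0.0, 1.0, -0.023, 0.002]
contact_force: [2.7, 4.2, -0.4]
width: 0.0495
[ 2.1636  5.0981 -0.7959] 0.049916743685181814 [0.0544 0.0021 0.2759]
[0.0547 0.0022 0.1909] [274.6155 272.0687]
[0.0547 0.0022 0.1879] [274.6599 269.4406]
[0.0547 0.0022 0.1849] [274.703  266.8915]
```

View pics/w5c.png

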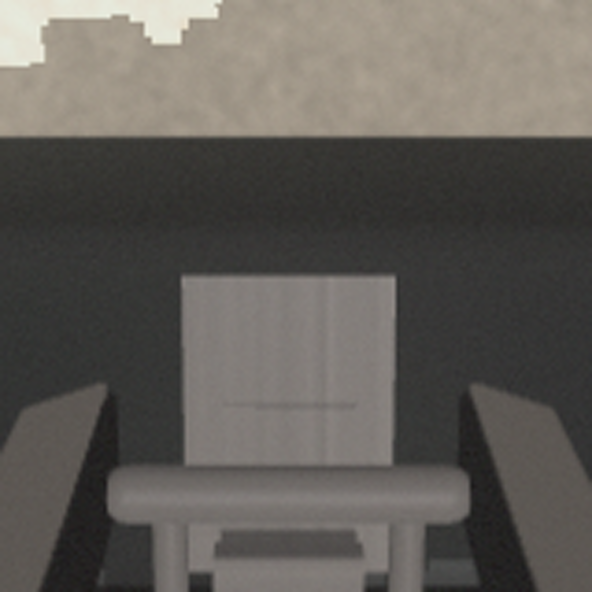

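```bash
python3 -m inch '[[[0,0,0.3,0,0,0,-1],[0,0,0.6,0,0,0,-1],[0,0,0.9,0,0,0,-1],[0,0,1.2,0,0,0,-1],[0,0,1.4,0,0,0,-1],[0,0,1.6,0,0,0,-1],[0,0,1.7,0,0,0,-1],[0,0,1.7,0,0,0,-1]]]'; python3 - <<'E'
from h import *
m=optics.camera_model("wrist");np.save("m6.npy",m,allow_pickle=True)
cv2.imwrite("pics/w6.png",optics.grab_frame("wrist")[:,:,::-1])
o=env.get_obs();print(o['contact_force'],o['width'], case(o['eef_pos']));R=toolR()
for d in (.080,.085,.088,.091): X=o['eef_pos']+R.apply([0,0,d]);print(case(X),proj(m,X))
crop("pics/w6.png","pics/w6c.png",200,140,360,300,3.7)
E
```

```text
clock: 7.5
eef_pos: [0.5836, 0.0257, 0.2583]
orientation: [0.0, 1.0, -0.022, -0.001]
contact_force: [0.1, 3.7, -0.7]
width: 0.0495
[1.9882 3.9402 0.1628] 0.04940789884308132 [0.0528 0.0018 0.2584]
[0.0527 0.0018 0.1784] [274.5549 276.605 ]
[0.0527 0.0018 0.1734] [274.632  272.0391]
[0.0527 0.0018 0.1704] [274.6763 269.4111]
[0.0527 0.0018 0.1674] [274.7194 266.8622]
```

View pics/w6c.png

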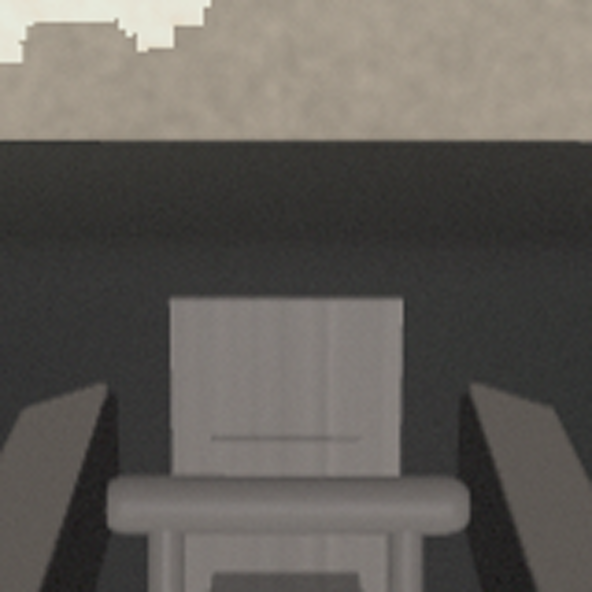

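```bash
python3 -m inch '[[[0,0,0,0,0,0,-1],[0,0,0,0,0,0,-1],[-0.15,0,0,0,0,0,-1],[-0.3,0,0,0,0,0,-1],[-0.45,0,0,0,0,0,-1],[-0.6,0,0,0,0,0,-1],[-0.7,0,0,0,0,0,-1],[-0.7,0,0,0,0,0,-1]]]' 45; python3 - <<'E'
from h import *
m=optics.camera_model("wrist")
cv2.imwrite("pics/w7.png",optics.grab_frame("wrist")[:,:,::-1])
o=env.get_obs();print(o['contact_force'],o['width'], case(o['eef_pos']));R=toolR()
for d in (.085,.088): X=o['eef_pos']+R.apply([0,0,d]);print(case(X),proj(m,X))
crop("pics/w7.png","pics/w7c.png",200,140,360,300,3.7)
E
```

```text
clock: 8.55
eef_pos: [0.5789, 0.0258, 0.2594]
orientation: [0.0, 1.0, -0.022, 0.003]
contact_force: [4.8, 3.8, -0.7]
width: 0.049
[ 4.3969  3.2193 -0.3308] 0.04863245361808634 [0.0481 0.0018 0.2594]
[0.0485 0.0018 0.1744] [274.6389 272.0404]
[0.0485 0.0018 0.1714] [274.683  269.4145]
```

View pics/w7c.png

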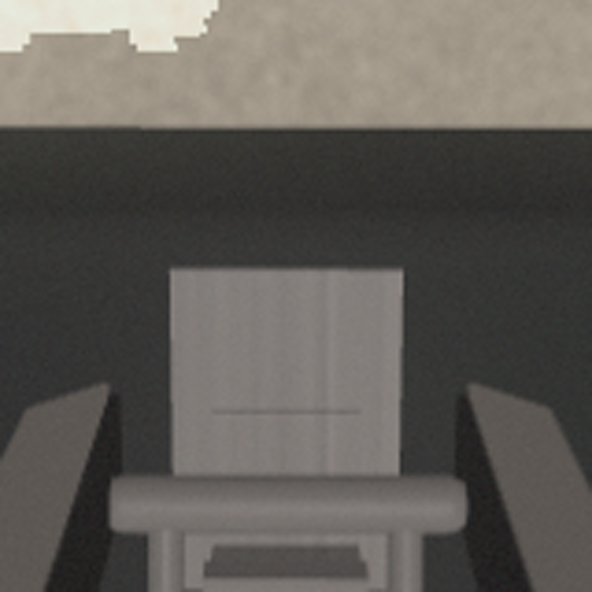

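```bash
python3 -m inch '[[[-0.1,0,0,0,0,0,-1],[-0.2,0,0,0,0,0,-1],[-0.3,0,0,0,0,0,-1],[-0.4,0,0,0,0,0,-1],[-0.4,0,0,0,0,0,-1],[-0.5,0,0,0,0,0,-1],[-0.5,0,0,0,0,0,-1],[-0.5,0,0,0,0,0,-1]]]' 45; python3 - <<'E'
from h import *
m=optics.camera_model("wrist")
cv2.imwrite("pics/w8.png",optics.grab_frame("wrist")[:,:,::-1])
o=env.get_obs();print(o['contact_force'],o['width'], case(o['eef_pos']));R=toolR()
for d in (.085,.088): X=o['eef_pos']+R.apply([0,0,d]);print(case(X),proj(m,X))
crop("pics/w8.png","pics/w8c.png",200,140,360,300,3.7)
E
```

```text
clock: 9.6
eef_pos: [0.5738, 0.0261, 0.2594]
orientation: [0.0, 1.0, -0.022, 0.002]
contact_force: [3.5, 3.9, 0.3]
width: 0.049
[ 4.9487  2.8307 -1.1024] 0.048717885876000656 [0.043  0.0018 0.2594]
[0.0434 0.0018 0.1744] [274.6482 272.036 ]
[0.0434 0.0018 0.1714] [274.6924 269.4084]
```

View pics/w8c.png

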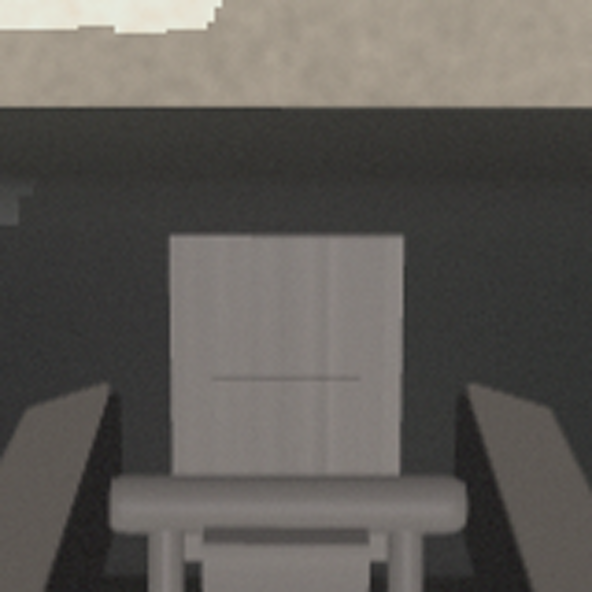

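```bash
python3 -m inch '[[[-0.1,0,0,0,0,0,-1],[-0.1,0,0,0,0,0,-1],[-0.2,0,0,0,0,0,-1],[-0.2,0,0,0,0,0,-1],[-0.3,0,0,0,0,0,-1],[-0.3,0,0,0,0,0,-1],[-0.3,0,0,0,0,0,-1],[-0.3,0,0,0,0,0,-1]]]' 45; python3 - <<'E'
from h import *
o=env.get_obs();print(o['contact_force'],o['width'], case(o['eef_pos']))
E
```

```text
clock: 10.65
eef_pos: [0.5708, 0.0262, 0.2594]
orientation: [0.0, 1.0, -0.022, 0.002]
contact_force: [3.5, 3.6, 0.3]
width: 0.0489
[3.5287 3.6455 0.2567] 0.04887192201896711 [0.0399 0.0018 0.2594]
```

```bash
python3 -m inch '[[[-0.1,0,0,0,0,0,-1],[-0.1,0,0,0,0,0,-1],[-0.2,0,0,0,0,0,-1],[-0.2,0,0,0,0,0,-1],[-0.2,0,0,0,0,0,-1],[-0.2,0,0,0,0,0,-1],[-0.2,0,0,0,0,0,-1],[-0.2,0,0,0,0,0,-1]]]' 45; python3 - <<'E'
from h import *
cv2.imwrite("pics/w9.png",optics.grab_frame("wrist")[:,:,::-1])
o=env.get_obs();print(o['contact_force'],o['width'], case(o['eef_pos']));R=toolR()
crop("pics/w9.png","pics/w9c.png",200,140,360,300,3.7)
E
```

```text
clock: 11.65
eef_pos: [0.57, 0.0262, 0.2596]
orientation: [0.0, 1.0, -0.022, 0.004]
contact_force: [7.2, 4.9, -0.7]
width: 0.0487
[ 7.1966  3.0269 -0.7917] 0.04880840515844877 [0.0391 0.0018 0.2596]
```

View pics/w9c.png

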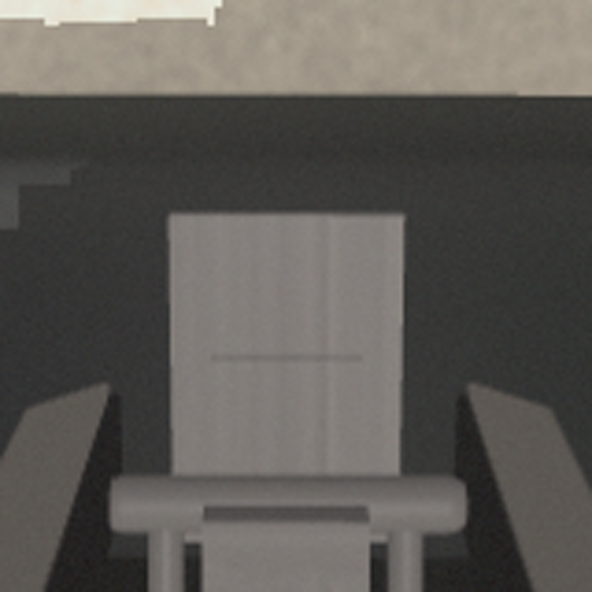

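```bash
python3 -m inch '[[[-0.1,0,0,0,0,0,-1],[-0.15,0,0,0,0,0,-1],[-0.2,0,0,0,0,0,-1],[-0.25,0,0,0,0,0,-1],[-0.25,0,0,0,0,0,-1],[-0.25,0,0,0,0,0,-1],[-0.25,0,0,0,0,0,-1],[-0.25,0,0,0,0,0,-1]]]' 45; python3 - <<'E'
from h import *
o=env.get_obs();print(o['contact_force'],o['width'], case(o['eef_pos']))
E
```

```text
clock: 12.7
eef_pos: [0.569, 0.0263, 0.2598]
orientation: [0.0, 1.0, -0.022, 0.006]
contact_force: [10.2, 3.6, -1.7]
width: 0.0489
[10.2084  3.5716 -1.6768] 0.04888379445526632 [0.0382 0.0018 0.2598]
```

```bash
python3 -m inch '[[[-0.05,0,0,0,0,0,-1],[-0.1,0,0,0,0,0,-1],[-0.15,0,0,0,0,0,-1],[-0.15,0,0,0,0,0,-1],[-0.15,0,0,0,0,0,-1],[-0.15,0,0,0,0,0,-1],[-0.15,0,0,0,0,0,-1],[-0.15,0,0,0,0,0,-1]]]' 45; python3 - <<'E'
from h import *
cv2.imwrite("pics/w10.png",optics.grab_frame("wrist")[:,:,::-1])
o=env.get_obs();print(o['contact_force'],o['width'], case(o['eef_pos']))
E
```

```text
clock: 13.7
eef_pos: [0.5684, 0.0263, 0.2599]
orientation: [0.0, 1.0, -0.022, 0.007]
contact_force: [11.3, 3.6, -3.9]
width: 0.0486
[12.3343  3.2841 -3.0284] 0.04839250850448575 [0.0376 0.0018 0.2599]
```

```bash
python3 -m inch '[[[-0.05,0,0,0,0,0,-1],[-0.05,0,0,0,0,0,-1],[-0.05,0,0,0,0,0,-1],[-0.05,0,0,0,0,0,-1],[-0.05,0,0,0,0,0,-1],[-0.05,0,0,0,0,0,-1],[-0.05,0,0,0,0,0,-1],[-0.05,0,0,0,0,0,-1]]]' 45; python3 - <<'E'
from h import *
m=optics.camera_model("wrist")
cv2.imwrite("pics/w11.png",optics.grab_frame("wrist")[:,:,::-1])
o=env.get_obs();print(o['contact_force'],o['width'], case(o['eef_pos']))
crop("pics/w11.png","pics/w11c.png",200,140,360,300,3.7)
E
```

```text
clock: 14.75
eef_pos: [0.5682, 0.0263, 0.26]
orientation: [0.0, 1.0, -0.022, 0.007]
contact_force: [12.6, 3.2, -3.9]
width: 0.0487
[12.1901  3.8428 -4.2462] 0.04877362425855916 [0.0374 0.0018 0.26  ]
```

View pics/w11c.png

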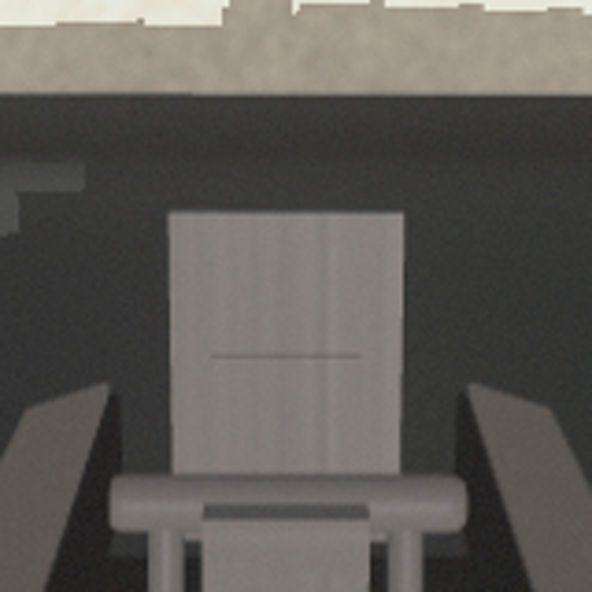

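```bash
python3 -m inch '[[[0,0,0,0,0,0,-1],[0,0,0,0,0,0,-1],[0,0,0,0,0,0,0.6],[0,0,0,0,0,0,0.6],[0,0,0,0,0,0,0.6],[0,0,0,0,0,0,0.6],[0,0,0,0,0,0,0.6],[0,0,0,0,0,0,0.6]]]'; python3 - <<'E'
from h import *
m=optics.camera_model("wrist");np.save("m12.npy",m,allow_pickle=True)
cv2.imwrite("pics/w12.png",optics.grab_frame("wrist")[:,:,::-1])
cv2.imwrite("pics/s12.png",optics.grab_frame("scene")[:,:,::-1])
o=env.get_obs();print(o['contact_force'],o['width'], case(o['eef_pos']))
crop("pics/w12.png","pics/w12c.png",180,140,380,340,3)
crop("pics/s12.png","pics/s12c.png",225,125,345,255,4.6)
E
```

```text
clock: 15.8
eef_pos: [0.5625, 0.0265, 0.2586]
orientation: [0.0, 1.0, -0.022, -0.0]
contact_force: [-0.5, 0.1, -0.4]
width: 0.0753
[-0.0557  0.091   0.6916] 0.07545086728188559 [0.0317 0.0017 0.2586]
```

View pics/w12c.png

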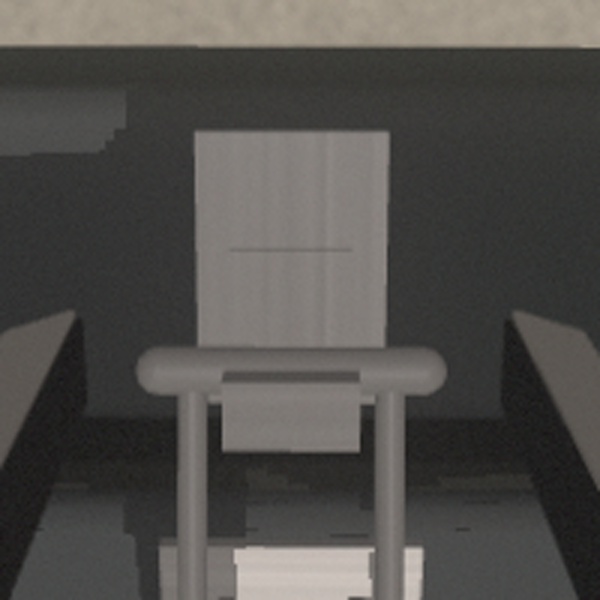

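View pics/s12c.png

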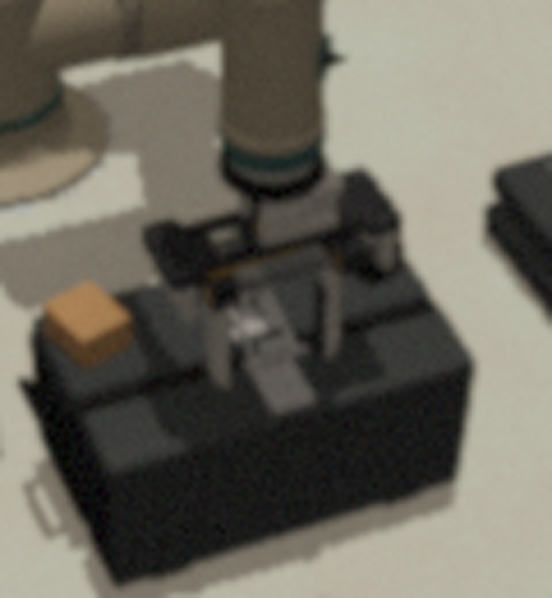

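The loop is hooked with its bar under the lip, and the fingers are clear. I'll raise the tool, then close the fingers above.

```bash
python3 -m inch '[[[0,0,-1.5,0,0,0,0.6],[0,0,-4,0,0,0,0.6],[0,0,-7,0,0,0,0.6],[0,0,-10,0,0,0,0.6],[0,0,-12,0,0,0,-1],[0,0,-13,0,0,0,-1],[0,0,-13,0,0,0,-1],[0,0,-13,0,0,0,-1]]]' 20; python3 - <<'E'
from h import *
m=optics.camera_model("wrist");np.save("m13.npy",m,allow_pickle=True)
cv2.imwrite("pics/w13.png",optics.grab_frame("wrist")[:,:,::-1])
o=env.get_obs();print(o['contact_force'],o['width'], case(o['eef_pos']))
for a in (1.0,1.2,1.4,1.6):
  print(a,[proj(m,world(-.026-r*np.cos(a)+3e-3*np.sin(a)*s, y, .176+r*np.sin(a)+3e-3*np.cos(a)*s)).round(1) for r,y,s in((.065,-.012,1),(.065,.012,1),(.065,0,-1))])
crop("pics/w13.png","pics/w13c.png",180,120,380,320,3)
E
```

```text
clock: 16.9
eef_pos: [0.5623, 0.0266, 0.3878]
orientation: [-0.0, 1.0, -0.022, -0.001]
contact_force: [0.1, -0.3, 0.1]
width: 0.0387
[-0.3984  0.1475  0.6746] 0.03504054477018583 [0.0314 0.0018 0.3877]
1.0 [array([293. , 336.2]), array([261.8, 336.1]), array([277.4, 339. ])]
1.2 [array([293.6, 327.1]), array([261.4, 327. ]), array([277.5, 331.7])]
1.4 [array([294.1, 314.6]), array([261. , 314.5]), array([277.5, 320.8])]
1.6 [array([294.4, 299.1]), array([260.8, 299. ]), array([277.6, 306.5])]
```

View pics/w13c.png

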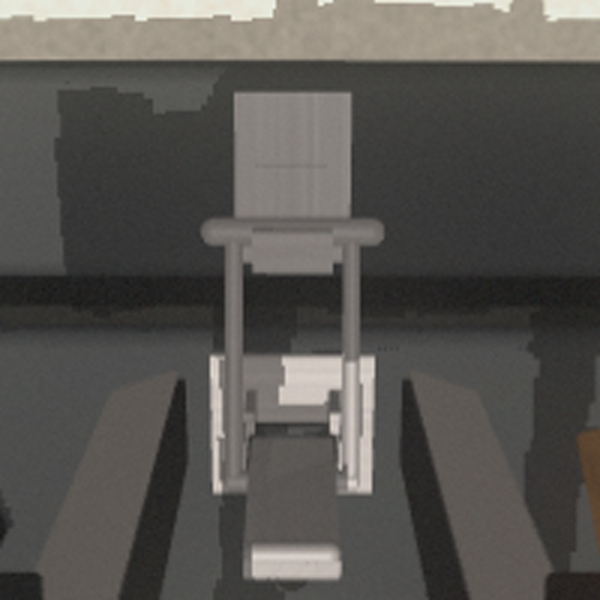

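The lever stands at about 1.57 rad: its top edge is at row 302, against 301 predicted. Next I'll shut the fingers and bring them low on the keeper side of the lever.

```bash
python3 -m inch '[[[-0.5,0.1,1,0,0,0,-1],[-1,0.15,2,0,0,0,-1],[-1.6,0.15,3,0,0,0,-1],[-2.2,0.15,4,0,0,0,-1],[-2.8,0.15,5,0,0,0,-1],[-3.3,0.15,6,0,0,0,-1],[-3.6,0.15,6.8,0,0,0,-1],[-3.6,0.15,6.8,0,0,0,-1]]]' 20; python3 - <<'E'
from h import *
m=optics.camera_model("wrist")
cv2.imwrite("pics/w14.png",optics.grab_frame("wrist")[:,:,::-1])
cv2.imwrite("pics/s14.png",optics.grab_frame("scene")[:,:,::-1])
o=env.get_obs();print(o['contact_force'],o['width'], case(o['eef_pos']))
crop("pics/w14.png","pics/w14c.png",160,120,400,360,2.5)
E
```

```text
clock: 17.95
eef_pos: [0.5262, 0.0266, 0.32]
orientation: [0.0, 1.0, -0.022, -0.001]
contact_force: [0.7, -0.6, -0.1]
width: 0.0002
[ 0.89    0.3801 -0.3285] -4.476971043924211e-05 [-0.0039  0.0001  0.3208]
```

View pics/w14c.png

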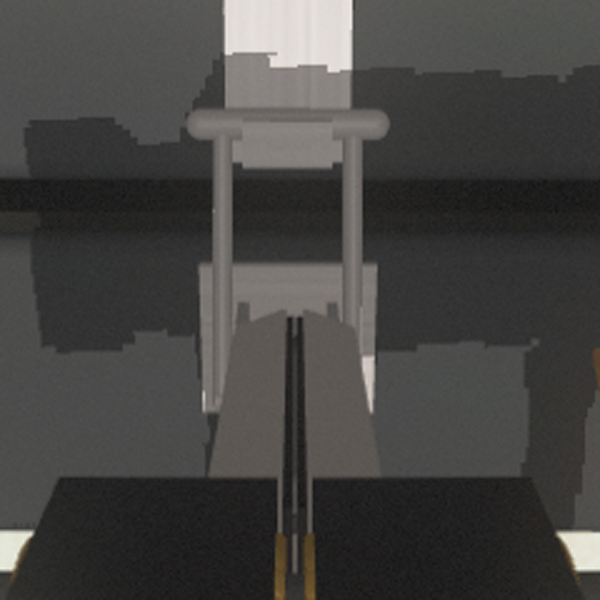

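```bash
python3 -m inch '[[[-0.5,0,0,0,0,0,-1],[-0.9,0,0,0,0,0,-1],[-1.2,0,0,0,0,0,-1],[-1.5,0,0,0,0,0,-1],[-1.8,0,0,0,0,0,-1],[-2.1,0,0.1,0,0,0,-1],[-2.4,0,0.1,0,0,0,-1],[-2.6,0,0.2,0,0,0,-1]]]' 20; python3 - <<'E'
from h import *
m=optics.camera_model("wrist")
cv2.imwrite("pics/w15.png",optics.grab_frame("wrist")[:,:,::-1])
o=env.get_obs();print(o['contact_force'],o['width'], case(o['eef_pos']))
crop("pics/w15.png","pics/w15c.png",160,40,400,320,2.1)
E
```

```text
clock: 19.05
eef_pos: [0.5035, 0.0276, 0.3199]
orientation: [0.0, 1.0, -0.022, 0.004]
contact_force: [6.9, 0.1, 2.1]
width: 0.0008
[6.9272 0.3444 0.3352] 0.0004936328135065118 [-0.0276 -0.      0.3199]
```

View pics/w15c.png

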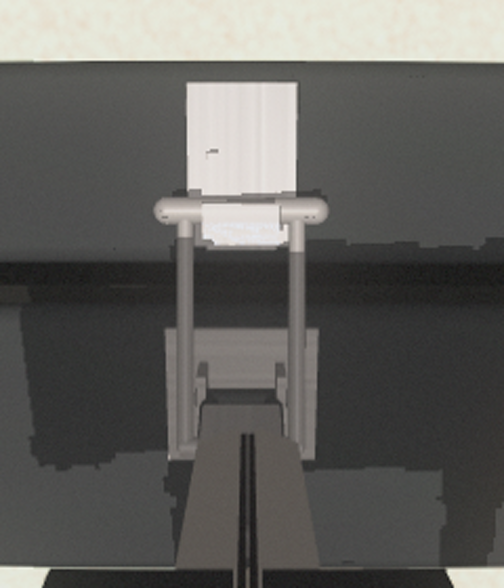

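```bash
python3 -m inch '[[[-0.4,0,0.1,0,0,0,-1],[-0.7,0,0.2,0,0,0,-1],[-0.9,0,0.35,0,0,0,-1],[-1.2,0,0.45,0,0,0,-1],[-1.5,0,0.65,0,0,0,-1],[-1.7,0,0.8,0,0,0,-1],[-1.9,0,0.95,0,0,0,-1],[-2.1,0,1.1,0,0,0,-1]]]' 20; python3 - <<'E'
from h import *
m=optics.camera_model("wrist")
cv2.imwrite("pics/w16.png",optics.grab_frame("wrist")[:,:,::-1])
o=env.get_obs();print(o['contact_force'],o['width'], case(o['eef_pos']))
crop("pics/w16.png","pics/w16c.png",160,40,400,320,2.1)
E
```

```text
clock: 20.1
eef_pos: [0.484, 0.0285, 0.311]
orientation: [0.0, 1.0, -0.022, 0.007]
contact_force: [8.2, -0.3, 7.5]
width: 0.0004
[7.7614 0.3055 5.8521] 0.0005592211999841363 [-0.0472 -0.      0.3107]
```

View pics/w16c.png

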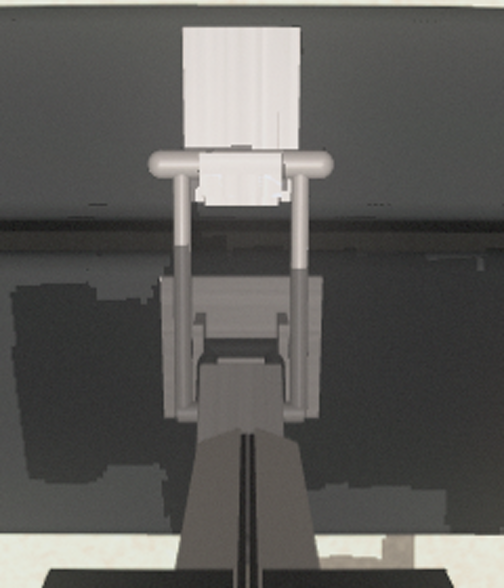

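```bash
python3 -m inch '[[[-0.2,0,0.25,0,0,0,-1],[-0.4,0,0.5,0,0,0,-1],[-0.6,0,0.75,0,0,0,-1],[-0.75,0,1.0,0,0,0,-1],[-0.9,0,1.3,0,0,0,-1],[-1.05,0,1.6,0,0,0,-1],[-1.15,0,1.9,0,0,0,-1],[-1.25,0,2.15,0,0,0,-1]]]' 20; python3 - <<'E'
from h import *
m=optics.camera_model("wrist")
cv2.imwrite("pics/w17.png",optics.grab_frame("wrist")[:,:,::-1])
o=env.get_obs();print(o['contact_force'],o['width'], case(o['eef_pos']))
crop("pics/w17.png","pics/w17c.png",160,0,400,280,2.1)
E
```

```text
clock: 21.15
eef_pos: [0.4674, 0.0291, 0.2864]
orientation: [0.0, 1.0, -0.022, 0.001]
contact_force: [2.1, 0.5, 2.6]
width: 0.0002
[1.3683 0.4512 1.3317] 0.000448696922304103 [-0.0643 -0.0001  0.2858]
```

View pics/w17c.png

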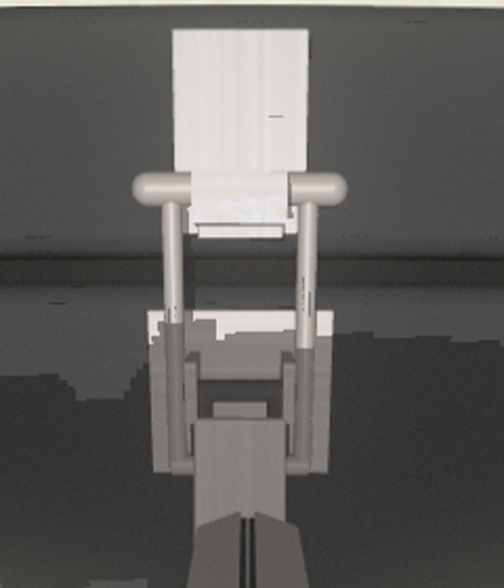

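```bash
python3 -m inch '[[[0,0,0.2,0,0,0,-1],[-0.1,0,0.4,0,0,0,-1],[-0.1,0,0.6,0,0,0,-1],[-0.1,0,0.8,0,0,0,-1],[-0.1,0,0.9,0,0,0,-1],[-0.1,0,1.0,0,0,0,-1],[-0.1,0,1.1,0,0,0,-1],[-0.1,0,1.1,0,0,0,-1]]]' 20; python3 - <<'E'
from h import *
o=env.get_obs();print(o['contact_force'],o['width'], case(o['eef_pos']))
E
```

```text
clock: 22.2
eef_pos: [0.4658, 0.0292, 0.2764]
orientation: [0.0, 1.0, -0.022, 0.0]
contact_force: [-2.3, -0.4, 8.7]
width: -0.0001
[-2.3005 -0.3504  8.6703] -9.172490186673576e-05 [-0.0651 -0.0001  0.2764]
```

```bash
python3 -m inch '[[[0,0,0.05,0,0,0,-1],[0,0,0.1,0,0,0,-1],[0,0,0.15,0,0,0,-1],[0,0,0.15,0,0,0,-1],[0,0,0.15,0,0,0,-1],[0,0,0.15,0,0,0,-1],[0,0,0.15,0,0,0,-1],[0,0,0.15,0,0,0,-1]]]' 20; python3 - <<'E'
from h import *
o=env.get_obs();print(o['contact_force'],o['width'], case(o['eef_pos']))
E
```

```text
clock: 23.2
eef_pos: [0.4658, 0.0293, 0.2763]
orientation: [0.0, 1.0, -0.022, 0.001]
contact_force: [-4.7, 0.7, 16.6]
width: 0.0004
[-4.734   0.7206 16.5641] 0.00041433707185593003 [-0.0651 -0.0001  0.2763]
```

The lever is on its hard stop: the force rose from 8.7 to 16.6 N with only 0.1 mm of motion. I'll lift straight up and away.

```bash
python3 -m inch '[[[0,0,-0.3,0,0,0,-1],[0,0,-1.5,0,0,0,-1],[0,0,-4,0,0,0,-1],[0,0,-7,0,0,0,-1],[0,0,-10,0,0,0,-1],[0,0,-13,0,0,0,-1],[0,0,-15,0,0,0,-1],[0,0,-15,0,0,0,-1]]]' 20; python3 - <<'E'
from h import *
m=optics.camera_model("wrist")
cv2.imwrite("pics/w20.png",optics.grab_frame("wrist")[:,:,::-1]);cv2.imwrite("pics/s20.png",optics.grab_frame("scene")[:,:,::-1])
o=env.get_obs();print(o['contact_force'],o['width'], case(o['eef_pos']))
crop("pics/w20.png","pics/w20c.png",110,0,450,330,2.2)
crop("pics/s20.png","pics/s20c.png",225,125,345,255,4.6)
for n,X in dict(levtip=(-.091,0,.179),bar0=(.0244,0,.173),bar5=(.03,0,.173)).items(): print(n,proj(m,world(*X)))
E
```

```text
clock: 24.2
eef_pos: [0.4668, 0.0292, 0.4253]
orientation: [0.0, 1.0, -0.022, 0.002]
contact_force: [0.7, -0.1, 0.3]
width: 0.0005
[-0.5193  0.0582 -0.4967] 0.0006028815820566728 [-0.0649 -0.0001  0.4231]
levtip [275.6719 222.1819]
bar0 [276.0256  96.6933]
bar5 [276.0434  90.1349]
```

View pics/w20c.png

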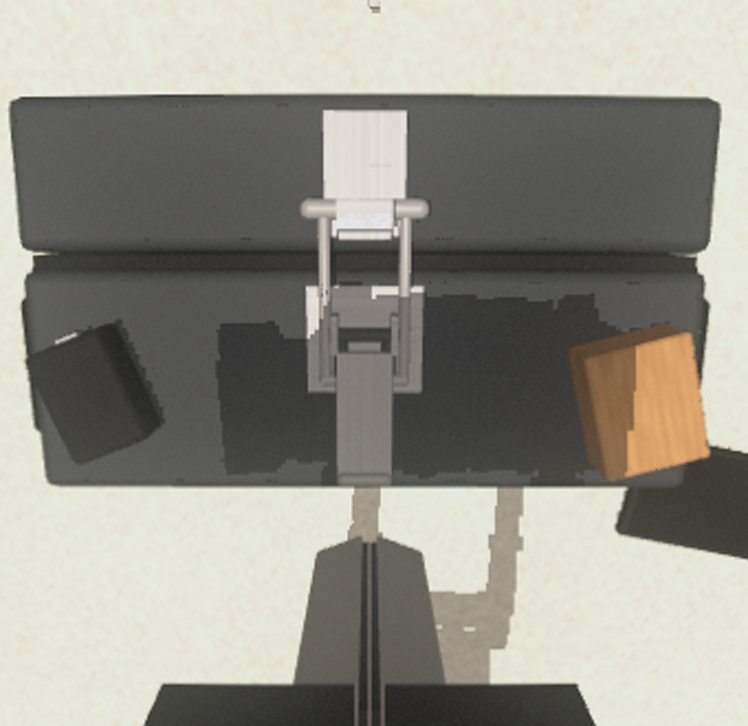

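View pics/s20c.png

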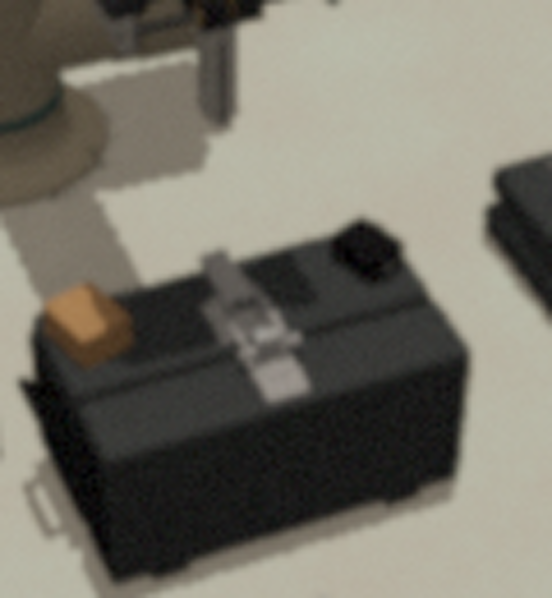

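The lever lies flat: its tip is near the predicted (275.7,222). The bar is under the keeper lip at row 95, where I predicted 97 for the latched position. The seam gap has clearly narrowed, and the adapter and carton are in place. Handing in.

```bash
python3 -c "
from workcell import env
print(env.hand_in()); o=env.get_obs(); print(o['clock'],o['contact_force'])"
```

```text
the job is handed in; nothing more can be done
None
the job is handed in; nothing more can be done
```

The latch is closed and the job is handed in; no verdict was reported. I pinched the bar, hooked it under the keeper's lip and drew it back. I let go, pressed the lever down from upright to its hard stop with the closed fingers, and lifted clear.

**Pull on the keeper:** I held it for over a second at about 12 N at the wrist. Taking off 3–4 N for the pivots leaves about 8–9 N on the keeper. An estimate from how far the lid moved gave up to about 13 N. The two disagree but are both within 6–15 N.

**Lever:** it is on its stop. The last nudge raised the force from 8.7 to 16.6 N with only 0.1 mm of motion. I never read more than about 17 N, sampled at the end of each move.

**Final pictures:** after I let go, the lever was flat, the bar was behind the keeper under its lip, and the lid was drawn in, by about 12 mm from the bar's position. The adapter and carton were where they started; I did not re-check the things lying on the table. The arm was clear with no contact force, at 24 s of the 69 s allowed.

**Odd readings:** the bar slid about 4 mm in the pads during the descent, so I raised the grip from 25 to 45 N for the pull. There was also a steady sideways force of 3–5 N while the bar was held, which I could not explain and which went away on release.

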